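# Stop the filler neck and half-open the outlet valve of a leak-test rig

### The job

Get the leak-test rig ready: take the one of the three stoppers that fits and lower it (do not drop it) narrow end first into the filler neck until its collar sits flat on the rim, and let go. Only then turn the ball valve's lever to half open, 45 degrees from closed. Leave the other two stoppers and everything else on the bench where they are.

Things in the scene. Friction and masses are not known exactly. Their poses are not given: they have to be found in the camera images.
- rig: Leak-test rig, fixed to the bench: dark steel base plate 130 (x) by 290 (y) by 10 mm thick; a grey pot 96 mm in diameter with an upright aluminium filler neck at its +y end, and a brass outlet pipe along y with a ball valve at its -y end. Origin: centre of the base plate's underside. Axes x, y in the bench plane, z up.
- neck_mouth (a point): Centre of the open filler neck's rim, 118 mm above the bench, at (0, 75, 118) mm in the rig's frame; z up. The bore is straight, 37 mm in diameter and 38 mm deep, its wall 5 mm thick (outside 47 mm).
- valve_axis (a point): Point on the upright turning axis of the ball valve at the mid-height of its lever, 90 mm above the bench, at (0, -70, 90) mm in the rig's frame; axes as the rig's. The brass valve body below reaches to 67 mm above the bench and 22 mm from the axis.
- lever_tip (a point): Free end of the valve's level lever, 100 mm from the turning axis, at the lever's mid-height. The lever runs in a straight line from the axis to here, its outer 60 mm a grey grip 14 mm wide and 12 mm high, the space below it free down to the base plate. Its own x axis points from the tip to the turning axis.
- valve_lever (a joint): Angle of the valve lever, rad: 0 closed (lever across the pipe, pointing to the rig's -x), 1.571 fully open (lever along the pipe, pointing to the rig's -y, away from the pot). It grows anticlockwise seen from above, is a little stiff (about 0.25 N m) and stays where it is left.
- plate: Flat grey-painted steel plate 200 (x) by 240 (y) by 8 mm, fixed on the bench; the stoppers stand on it. Origin: centre of its underside.
- stopper_mid: The stopper that fits, the middle one in size, round and upright: black rubber taper 29 mm in diameter at the foot, 34.4 mm at 26 mm above it; then a collar 43 mm in diameter and 6 mm thick; then a grey cylindrical grip 24 mm in diameter and 28 mm high. 60 mm high in all, about 60 g. Origin: centre of its foot, z up to the grip.
- stopper_mid_collar (a point): Centre of the underside of that stopper's collar, 26 mm above its foot; seated, it lies on neck_mouth.
- stopper_small: Smaller stopper, like it but too small for the neck: taper 19 to 23 mm, collar 30 mm, grip 20 mm in diameter; same heights. Origin: centre of its foot.
- stopper_large: Larger stopper, like it but too large for the neck: taper 44 to 50 mm, collar 60 mm, grip 28 mm in diameter; same heights. Origin: centre of its foot.
- switch_housing: Small white plastic housing 60 by 36 by 20 mm, loose on the steel plate. Origin: centre of its underside.
- screwdriver: Screwdriver lying on the bench near the robot, 200 mm long along its x, 26 mm high; origin under its middle.
- hammer: Hammer lying on the bench behind the rig, 260 mm long along its x, 26 mm high; origin under its middle.
- wrench: Wrench lying flat on the bench to the robot's right, 180 mm long along its x; origin under its middle.
- spray_can: Upright can 60 mm in diameter, 170 mm high, at the back. Origin: centre of its foot.
- blue_bin: Open blue bin 100 by 140 by 60 mm, at the back. Origin: centre of its underside.
- pipe_tee: Brass pipe tee about 70 by 54 by 28 mm lying on the bench at the robot's left. Origin: under its centre.
Mind the look-alikes: they are no part of the job. Leave any pink or turquoise look-alike of the stopper_mid alone.

How it is judged (in metres and radians):
On the way, in this order (a step that is already met when the one before it is completed fails the run):
1. the fitting stopper sits in the filler neck, collar on the rim, and is let go (horizontal distance between stopper_mid_collar and neck_mouth below 0.004 m and z of stopper_mid_collar in the frame of neck_mouth between -0.004 and 0.003 m and angle between stopper_mid's own z axis and vertical below 0.08 rad and contact force between the fingers and stopper_mid below 0.1 N), for 0.2 s.
2. after that, the valve lever stands half open (value of joint valve_lever between 0.655 and 0.915 rad), for 0.2 s.
At the end, for the whole second after the job is handed in: The middle-sized stopper stands upright in the filler neck (within 0.08 rad), its collar on the rim within 3 mm above or 4 mm below and 4 mm sideways, at rest; the valve lever rests 45 degrees open, 0.785 rad within 0.13 rad (all of step 2 and horizontal distance between stopper_mid_collar and neck_mouth below 0.004 m and z of stopper_mid_collar in the frame of neck_mouth between -0.004 and 0.003 m and angle between stopper_mid's own z axis and vertical below 0.08 rad and linear speed of stopper_mid below 0.02 m/s and velocity of joint valve_lever between -0.05 and 0.05 rad/s); the robot touches nothing.
It fails at once if another stopper or another loose thing on the bench is shifted by more than 30 mm (distance of any of stopper_small, stopper_large, switch_housing, screwdriver, hammer, wrench, spray_can, blue_bin, pipe_tee from where it was at the start of the episode above 0.03 m).
It fails at once if another stopper or the can is knocked over (angle between any of stopper_small, stopper_large, spray_can's own z axis and vertical above 0.5 rad).
It fails at once if the stopper is dropped (falls free from more than about 25 mm) (linear speed of stopper_mid above 0.7 m/s and contact force between the fingers and stopper_mid below 0.05 N).
It also fails if it takes over 48 s, if anything falls off the work surface, if the arm or the gripper's body presses on something with over 40 N, if the wrist force passes 120 N, or if a joint passes its speed limit or range.

### The arm

A 6-joint arm with a two-finger parallel gripper is mounted at the origin on the work surface. World frame = base frame: x ahead of the robot, y to its left, z up, the work surface at z = 0. Lengths are in mm, angles in rad, forces in N, time in s.
With the tool pointing down it reaches from about 325 to 1000 mm from the base axis. Payload 5.1 kg.
Tool frame: the origin (TCP) lies between the finger pads; the fingertips stand 11 mm ahead of it and the grasp point (between the pads) lies 8 mm behind it (tcp_to_tips is the z of the fingertips in the tool frame, in mm); z points along the fingers, y is the line along which they close (so a half turn about z gives the same grasp; the last joint's range is limited). The gripper opens to 85 mm and grips with 20 to 120 N. Pads are 22 mm wide; open, the fingers measure 114 mm over their backs; the gripper's body (76 mm by 85 mm) begins 54 mm behind the grasp point. The pads swing forward as they close: fully open they stand 13 mm farther back than shut.
Start: joints at [1.061, 0.124, 1.65, -0, 1.367, -0.083], TCP at [269.093, 591.671, 242.322] pointing down, gripper open.
Joint ranges: [-2.61, 2.61], [-1.02, 2.33], [0.03, 2.71], [-1.35, 4.49], [0.32, 2.68], [-2.91, 2.91]. Speed limits (rad/s): [2.57, 2.57, 3.14, 3.14, 3.14, 3.14].

### API

Orientations are given as a 3x3 rotation matrix whose columns are the frame's x, y, z axes.
In Python, from station import * gives the robot as it stands.
- The arm moves only by the shell command python3 -m handwheel 'ROWS' [OPENING] [FORCE]. ROWS is JSON, a list of rows, each an object with "xyz": the shift along the world's x, y, z in mm, a list of three; "angular": the turn, a rotation vector about the world's x, y, z in degrees, a list of three. In form: [{"xyz": [x, y, z], "angular": [rx, ry, rz]}, ...]. A call has exactly 8 rows; each row shifts and turns the commanded pose from where the row before left it; what a row does not reach is not made up. A row lasts 1/8 s, in which the tool goes at most 62.5 mm and 10.7 degrees, less where a joint would pass 70% of its speed; a pose out of reach is approached as far as the arm can. A call with a gripper value outside its range is refused whole. OPENING is the finger opening in mm, from 0 to 85.4, set as the call begins (- or left out, the last holds). The fingers move at their own pace and stop on an object; FORCE is the grip in N (left out, the last holds). Time passes only in rows, so rows that do not move let the fingers close, or fill a call up. It gives the time, the measured TCP pose, the force, the opening and the grip force at its end, in the units of the state.
- get_state(): the state, without advancing time (a new reading comes with each control period).
- read_camera(name): name is "scene" or "top"; returns a dict with "pixels" (384x512x3 uint8, red, green, blue), "mtx" (3x3 intrinsics, pixels), "k1" (the pictures are not rectified: a ray, as slopes to the right and down, at radius r is drawn at 1 + k1 r^2 times it, then the intrinsics apply), "camera_from_world" (4x4, takes a point from world to camera coordinates). Camera axes: x right, y down, z forward; pixel columns grow to the right and rows downward; lengths in mm; the calibration is good to about 2 mm. A picture is of the moment at which its call begins. There is no depth.
- close_job(): hands the job in; it is judged then, once.
The state is a dict: "t": time; "q": joint angles; "joint_velocities": joint speeds; "joint_torque": joint torques, N m; "tcp_pos": TCP position; "tcp_rot": TCP orientation; "ft_force": force on the tool from outside, world axes, zero at the start; "ft_torque": the same for the moment, N m; "finger_gap": opening from 0.0 (shut) to 1.0 (fully open); "grip_force": force on a finger pad.
Only numpy, scipy, OpenCV 4.12 (cv2) and the standard library are available. Lean on these libraries where they do the work, as an engineer would, in place of code of your own. Each camera call takes 0.05 s, during which the arm holds its last target. There are 200 camera calls.

## Working session

There is one attempt and no reset: what is moved stays moved. The work goes in short steps, Python scripts to look and compute and a shell command to move; the robot and the scene stay as the last step left them, time stands still between calls to the robot, and variables do not carry over. Pictures are saved under pics/ and viewed, at most 10 in all, crops included, and the job is handed in when it is done.

```bash
mkdir -p pics; ls; cat > h.py <<'E'
from station import *
import numpy as np, cv2
def proj(c,P):
    P=np.atleast_2d(P).astype(float); T=np.array(c["camera_from_world"]); p=P@T[:3,:3].T+T[:3,3]
    s=p[:,:2]/p[:,2:]; s=s*(1+c["k1"]*(s**2).sum(1,keepdims=True)); K=np.array(c["mtx"])
    return s@K[:2,:2].T+K[:2,2]
def back(c,uv,z):
    K=np.array(c["mtx"]); T=np.array(c["camera_from_world"])
    d=(np.array(uv,float)-K[:2,2])@np.linalg.inv(K[:2,:2]).T; s=d.copy()
    for _ in range(30): s=d/(1+c["k1"]*(s@s))
    R=T[:3,:3]; o=-R.T@T[:3,3]; r=R.T@np.array([s[0],s[1],1]); return o+r*(z-o[2])/r[2]
E
python3 - <<'E'
from h import *
import pickle
for n in("top","scene"):
    c=read_camera(n); pickle.dump(c,open(n+".pkl","wb"))
    cv2.imwrite(f"pics/{n}0.png",cv2.resize(c["pixels"][:,:,::-1],(800,600),interpolation=cv2.INTER_CUBIC))
    T=np.array(c["camera_from_world"]);print(n,-T[:3,:3].T@T[:3,3],T[:3,:3].round(2).tolist())
s=get_state();print(s["t"],s["tcp_rot"])
E
```

```text
pics
top [ 314.31391766   41.79433158 1122.81648671] [[-0.01, -1.0, -0.04], [-0.98, 0.02, -0.19], [0.19, 0.03, -0.98]]
scene [1278.63223506 -369.70326376  650.68568603] [[0.5, 0.87, -0.0], [0.47, -0.27, -0.84], [-0.73, 0.42, -0.55]]
0.1 [[-9.10311820e-01  4.13922109e-01 -9.37460883e-04]
 [ 4.13923143e-01  9.10310245e-01 -1.69970213e-03]
 [ 1.49835956e-04 -1.93529569e-03 -9.99998116e-01]]
```

View pics/top0.png

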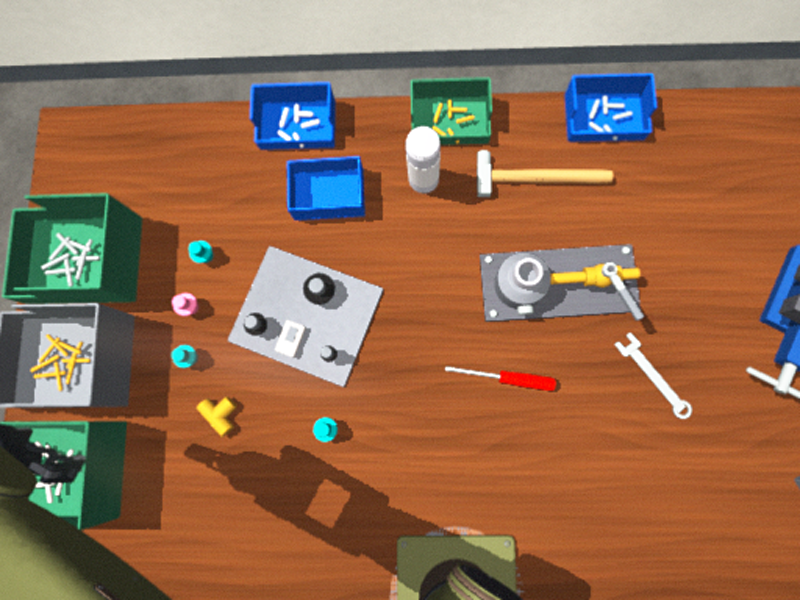

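View pics/scene0.png

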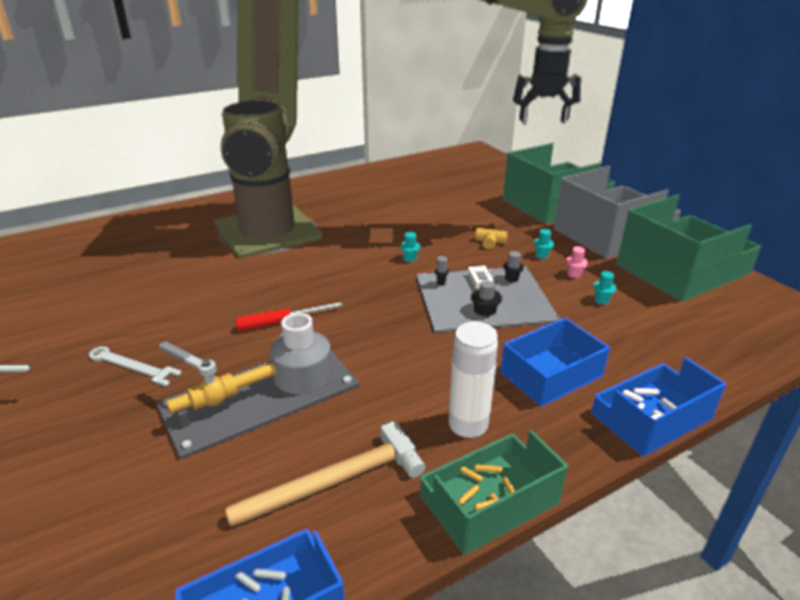

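The top view has black stoppers at (319,288) large, (255,323) mid and (330,353) small, plus pink and turquoise look-alikes off the plate. The one meant is the black one on the plate of intermediate size, at (255,323), or (513,266) in the scene view. I'll confirm it in an enlarged crop and look at the rig too.

```bash
python3 - <<'E'
from h import *
import pickle
def crop(n,u,v,w,h,k):
    im=pickle.load(open(n+".pkl","rb"))["pixels"][:,:,::-1]
    return cv2.resize(im[v:v+h,u:u+w],(w*k,h*k),interpolation=cv2.INTER_CUBIC)
# plate: top (145,155)+100x95 ; scene (260,155)+100x60
a=crop("top",145,155,105,100,6); cv2.imwrite("pics/a.png",a[:600])
b=crop("top",300,150,120,70,6);cv2.imwrite("pics/b.png",b)
c=crop("scene",262,155,100,60,8);cv2.imwrite("pics/c.png",c)
d=crop("scene",95,190,140,105,5);cv2.imwrite("pics/d.png",d)
E
```

```text
(no output)
```

View pics/a.png

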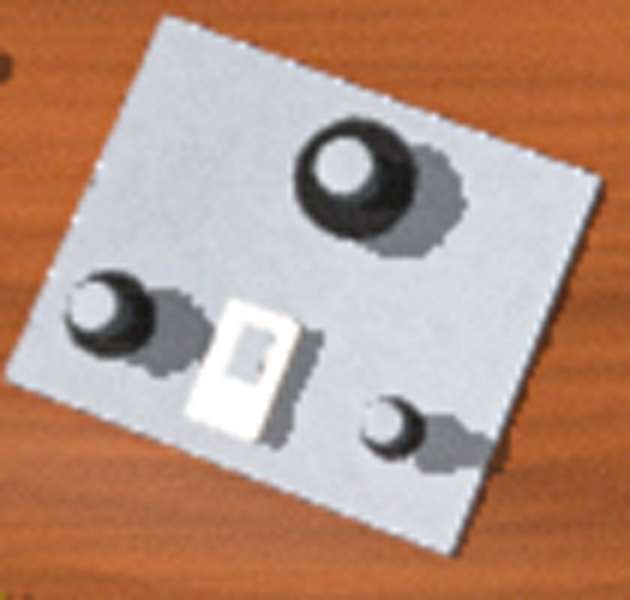

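View pics/b.png

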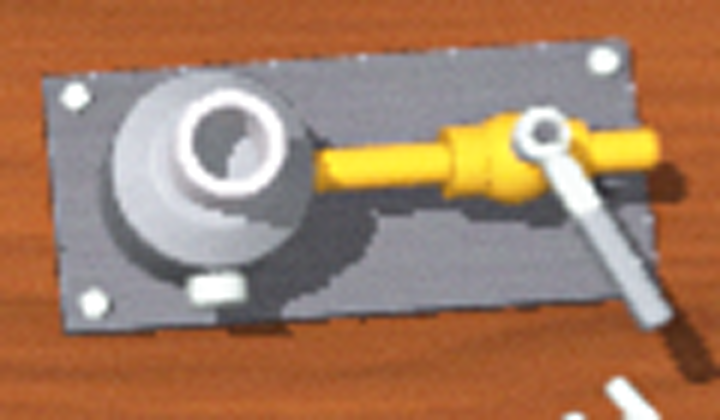

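View pics/c.png

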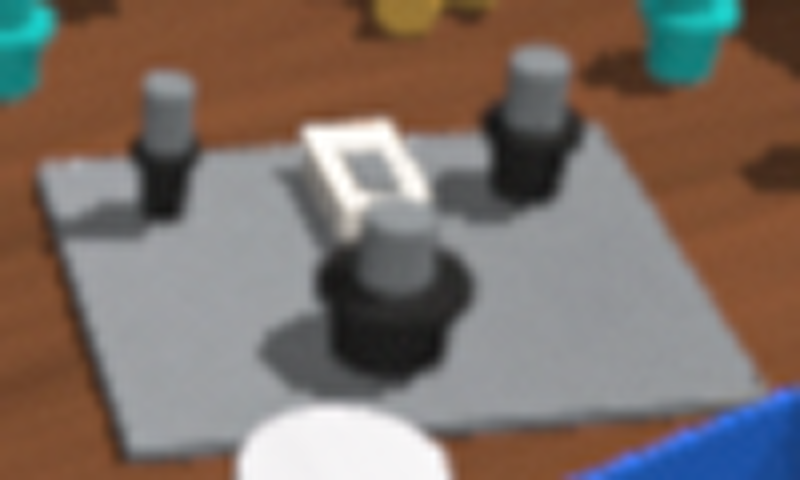

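View pics/d.png

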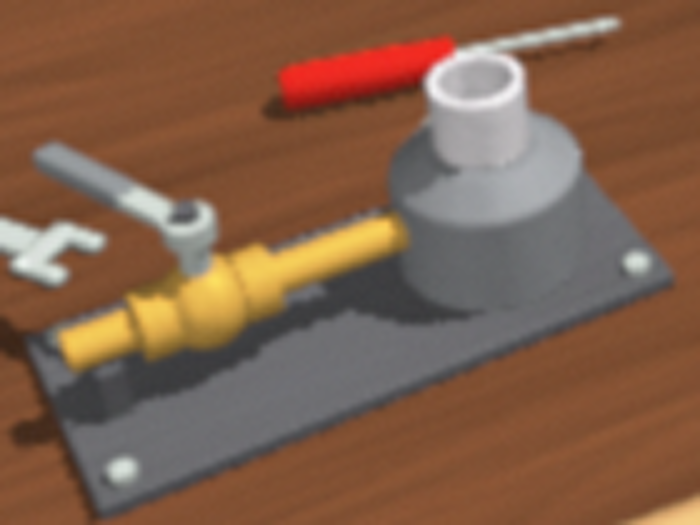

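```bash
python3 - <<'E'
from h import *
import pickle
from scipy.optimize import least_squares
T=pickle.load(open("top.pkl","rb"));S=pickle.load(open("scene.pkl","rb"))
A=lambda u,v:((u+.5)/6-.5+145,(v+.5)/6-.5+155)
B=lambda u,v:((u+.5)/6-.5+300,(v+.5)/6-.5+150)
C=lambda u,v:((u+.5)/8-.5+262,(v+.5)/8-.5+155)
D=lambda u,v:((u+.5)/5-.5+95,(v+.5)/5-.5+190)
def p(n,c,uv,z): r=back(c,uv,z);print(n,r[:2].round(1));return r
p("mid grip T",T,A(93,304),68);p("mid collar T",T,A(110,313),40);p("mid grip S",S,C(541,62),68)
p("small grip T",T,A(381,417),68);p("large grip T",T,A(346,165),68);p("housing",T,A(255,358),28)
p("neck T",T,B(231,143),118);p("neck S",S,D(475,82),118)
c=[p("plate",T,B(*q),10) for q in((43,77),(632,40),(657,296),(65,330))]
p("steel",T,A(168,15),8);p("steel",T,A(604,178),8);p("steel",T,A(455,556),8);p("steel",T,A(5,378),8)
p("hub T",T,B(545,133),96);p("tip T",T,B(656,320),96);p("hub S",S,D(187,215),96);p("tip S",S,D(48,155),96)
m=np.mean(c,0);y=(c[0]+c[3]-c[1]-c[2])[:2];y/=np.linalg.norm(y);x=np.array([y[1],-y[0]])
print("rig",m,np.degrees(np.arctan2(x[1],x[0])),"neck",m[:2]+75*y,"valve",m[:2]-70*y)
print("screwdriver",back(T,(445*.64,368*.64),10)[:2],back(T,(555*.64,384*.64),20)[:2])
print("wrench",back(T,(628*.64,342*.64),5)[:2])
E
```

```text
mid grip T [481.1 359.6]
mid collar T [481.  359.6]
mid grip S [479.7 359. ]
small grip T [426.2 223.2]
large grip T [545.4 241.6]
housing [459.8 291.6]
neck T [ 551.2 -132.5]
neck S [ 552.  -134.6]
plate [612.2 -60. ]
plate [ 625.2 -351.6]
plate [ 496.6 -353. ]
plate [484.9 -66.3]
steel [637.9 345.1]
steel [549.5 124.2]
steel [365.  196.7]
steel [454.4 420.2]
hub T [ 558.3 -278.4]
tip T [ 471.7 -321.1]
hub S [ 554.9 -278.1]
tip S [ 477.2 -324. ]
rig [ 554.71719065 -207.72670891   10.        ] 2.4592821776773075 neck [ 551.4989862  -132.79578632] valve [ 557.72084815 -277.66223666]
screwdriver [396.01395391  10.44279266] [ 363.5575908 -187.2867676]
wrench [ 439.28723486 -329.28846018]
```

The mid stopper is confirmed: at (110,313) in the top crop its collar is smaller than the large one's (355,180) and bigger than the small one's (393,428). It stands at (480.5, 359.5). The neck is at about (551.5, -133), the valve at (557.7, -277.7), and the lever is now about 25° open.

```bash
python3 -m handwheel '[{"xyz":[26.4,-29,-8],"angular":[0,0,-8]},{"xyz":[26.4,-29,-8],"angular":[0,0,-8]},{"xyz":[26.4,-29,-8],"angular":[0,0,-8]},{"xyz":[26.4,-29,-8],"angular":[0,0,-8]},{"xyz":[26.4,-29,-8],"angular":[0,0,-8]},{"xyz":[26.4,-29,-8],"angular":[0,0,-8]},{"xyz":[26.4,-29,-8],"angular":[0,0,-8]},{"xyz":[26.4,-29,-8],"angular":[0,0,-8]}]' 60 30
```

```text
t: 1.1
tcp_pos: [480.8, 358.5, 177.5]
tcp_rot: [[-0.022, 1.0, -0.001], [1.0, 0.022, -0.0], [-0.0, -0.001, -1.0]]
ft_force: [0.8, 0.0, -0.5]
finger_gap: 0.701
grip_force: 0.0
```

```bash
python3 -m handwheel '[{"xyz":[0,1,-30],"angular":[0,0,0]},{"xyz":[0,0,-30],"angular":[0,0,0]},{"xyz":[0,0,-25],"angular":[0,0,0]},{"xyz":[0,0,-20],"angular":[0,0,0]},{"xyz":[0,0,-12],"angular":[0,0,0]},{"xyz":[0,0,-6],"angular":[0,0,0]},{"xyz":[0,0,0],"angular":[0,0,0]},{"xyz":[0,0,0],"angular":[0,0,0]}]' 40 30
python3 -m handwheel '[{"xyz":[0,0,0],"angular":[0,0,0]},{"xyz":[0,0,0],"angular":[0,0,0]},{"xyz":[0,0,0],"angular":[0,0,0]},{"xyz":[0,0,0],"angular":[0,0,0]},{"xyz":[0,0,0],"angular":[0,0,0]},{"xyz":[0,0,0],"angular":[0,0,0]},{"xyz":[0,0,0],"angular":[0,0,0]},{"xyz":[0,0,0],"angular":[0,0,0]}]' 15 30
```

```text
t: 2.1
tcp_pos: [480.9, 361.1, 56.4]
tcp_rot: [[-0.027, 1.0, 0.002], [1.0, 0.027, 0.001], [0.001, 0.002, -1.0]]
ft_force: [-0.1, 0.4, -0.9]
finger_gap: 0.465
grip_force: 0.0
t: 3.1
tcp_pos: [480.8, 361.0, 56.3]
tcp_rot: [[-0.027, 1.0, 0.001], [1.0, 0.027, 0.001], [0.001, 0.001, -1.0]]
ft_force: [-1.3, -0.9, 5.5]
finger_gap: 0.271
grip_force: 29.7
```

```bash
python3 -m handwheel '[{"xyz":[0,0,10],"angular":[0,0,0]},{"xyz":[0,0,20],"angular":[0,0,0]},{"xyz":[0,0,30],"angular":[0,0,0]},{"xyz":[0,0,30],"angular":[0,0,0]},{"xyz":[0,0,30],"angular":[0,0,0]},{"xyz":[3,-20,20],"angular":[0,0,0]},{"xyz":[4,-30,10],"angular":[0,0,-3]},{"xyz":[5,-38,0],"angular":[0,0,-5]}]'
python3 -m handwheel '[{"xyz":[7.5,-50,0],"angular":[0,0,-7]},{"xyz":[7.5,-50,0],"angular":[0,0,-7]},{"xyz":[7.5,-50,0],"angular":[0,0,-7]},{"xyz":[7.5,-50,0],"angular":[0,0,-7]},{"xyz":[7.5,-50,0],"angular":[0,0,-7]},{"xyz":[7.5,-50,0],"angular":[0,0,-7]},{"xyz":[7,-50,0],"angular":[0,0,-7]},{"xyz":[7,-34,0],"angular":[0,0,-5]}]'
python3 -m handwheel '[{"xyz":[0,-15,0],"angular":[0,0,0]},{"xyz":[0,-5,0],"angular":[0,0,0]},{"xyz":[0,0,0],"angular":[0,0,0]},{"xyz":[0,0,0],"angular":[0,0,0]},{"xyz":[0,0,0],"angular":[0,0,0]},{"xyz":[0,0,0],"angular":[0,0,0]},{"xyz":[0,0,0],"angular":[0,0,0]},{"xyz":[0,0,0],"angular":[0,0,0]}]'
python3 - <<'E'
from h import *
import pickle
s=get_state();print(s["tcp_pos"],s["finger_gap"])
for n,(u,v,w,h),k in(("top",(310,130,80,80),5),("scene",(150,165,80,80),5)):
    c=read_camera(n);pickle.dump(c,open(n+"1.pkl","wb"))
    cv2.imwrite(f"pics/{n}1.png",cv2.resize(c["pixels"][v:v+h,u:u+w,::-1],(w*k,h*k),interpolation=cv2.INTER_CUBIC))
cv2.imwrite("pics/both1.png",np.hstack([cv2.imread("pics/top1.png"),cv2.imread("pics/scene1.png")]))
E
```

```text
t: 4.1
tcp_pos: [492.8, 271.2, 207.1]
tcp_rot: [[0.114, 0.993, 0.002], [0.993, -0.114, 0.0], [0.001, 0.002, -1.0]]
ft_force: [-0.0, -1.0, -0.5]
finger_gap: 0.267
grip_force: 29.4
t: 5.1
tcp_pos: [550.3, -114.4, 205.5]
tcp_rot: [[0.873, 0.488, -0.001], [0.488, -0.873, -0.0], [-0.001, 0.0, -1.0]]
ft_force: [0.3, 0.2, -0.4]
finger_gap: 0.267
grip_force: 29.5
t: 6.1
tcp_pos: [551.3, -131.3, 205.3]
tcp_rot: [[0.87, 0.493, 0.0], [0.493, -0.87, -0.0], [0.0, 0.0, -1.0]]
ft_force: [-0.0, -0.3, -0.7]
finger_gap: 0.269
grip_force: 29.5
[ 551.32861034 -131.25941526  205.33128292] 0.2692201432777007
```

View pics/both1.png

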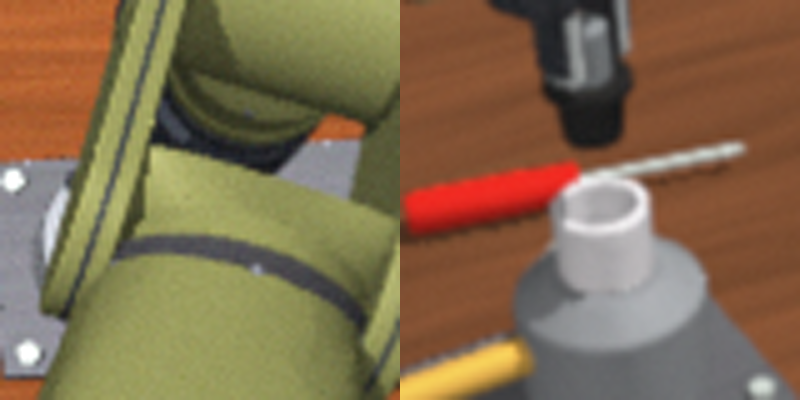

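```bash
python3 - <<'E'
from h import *
import pickle
S=pickle.load(open("scene1.pkl","rb"))
D=lambda q:((q[0]-400+.5)/5-.5+150,(q[1]+.5)/5-.5+165)
inv=lambda p:((p+.5-np.array([150,165]))*5-.5+[400,0]).round(1)
t=np.linspace(0,6.28,73)
circ=lambda x,y,z,r:np.c_[x+r*np.cos(t),y+r*np.sin(t),0*t+z]
for n,a in(("foot",(550,-132,157,14.5)),("collarlow",(550,-132,183,21.5)),("griptop",(550,-132,217,12)),("rim",(551.5,-133,118,23.5))):
    e=inv(proj(S,circ(*a)));print(n,e.min(0),e.max(0))
# fine edges along rows
g=cv2.cvtColor(S["pixels"],cv2.COLOR_RGB2GRAY).astype(float)
for r in(188,190,191,192,193):
    row=g[r,178:202];print(r,row.astype(int).tolist())
for r in(205,206,207,208): print(r,g[r,176:206].astype(int).tolist())
E
```

```text
foot [564.8 119.3] [626.8 153. ]
collarlow [543.7  65.3] [637.1 114.2]
griptop [556.7  12.8] [610.   39.2]
rim [553.5 177.8] [651.7 234.3]
188 [91, 90, 86, 68, 38, 28, 27, 29, 29, 29, 29, 28, 28, 25, 25, 25, 48, 81, 91, 90, 92, 93, 93, 92]
190 [90, 92, 89, 81, 52, 30, 26, 30, 29, 28, 28, 28, 27, 29, 25, 29, 50, 85, 92, 93, 93, 93, 93, 93]
191 [89, 88, 88, 83, 60, 34, 29, 29, 28, 29, 31, 30, 28, 29, 28, 34, 57, 86, 94, 94, 92, 93, 92, 93]
192 [86, 86, 86, 85, 66, 42, 29, 27, 31, 27, 29, 30, 28, 28, 28, 43, 69, 88, 93, 94, 92, 91, 91, 90]
193 [88, 88, 89, 90, 83, 60, 41, 30, 27, 28, 25, 27, 31, 38, 46, 64, 82, 90, 91, 91, 89, 88, 89, 88]
205 [70, 66, 62, 78, 109, 130, 139, 172, 185, 187, 182, 174, 169, 168, 169, 169, 167, 165, 160, 154, 150, 188, 229, 189, 118, 91, 91, 93, 94, 95]
206 [60, 58, 55, 73, 116, 132, 135, 170, 185, 187, 185, 178, 172, 169, 170, 171, 168, 166, 159, 154, 164, 212, 234, 189, 120, 94, 94, 96, 94, 97]
207 [53, 55, 59, 76, 115, 134, 137, 168, 185, 187, 184, 179, 170, 166, 168, 168, 169, 166, 163, 171, 203, 234, 235, 189, 124, 96, 96, 96, 95, 96]
208 [58, 64, 76, 89, 116, 137, 149, 180, 192, 188, 183, 173, 164, 163, 164, 167, 170, 176, 190, 212, 234, 236, 218, 177, 125, 97, 97, 96, 96, 96]
```

```bash
python3 -m handwheel '[{"xyz":[1.5,-1,0],"angular":[0,0,0]},{"xyz":[0,0,-5],"angular":[0,0,0]},{"xyz":[0,0,-10],"angular":[0,0,0]},{"xyz":[0,0,-10],"angular":[0,0,0]},{"xyz":[0,0,-10],"angular":[0,0,0]},{"xyz":[0,0,-8],"angular":[0,0,0]},{"xyz":[0,0,-4],"angular":[0,0,0]},{"xyz":[0,0,0],"angular":[0,0,0]}]'
```

```text
t: 7.2
tcp_pos: [552.7, -132.3, 158.0]
tcp_rot: [[0.87, 0.493, -0.0], [0.493, -0.87, 0.0], [-0.0, -0.0, -1.0]]
ft_force: [-0.2, -0.1, -0.7]
finger_gap: 0.269
grip_force: 29.5
```

```bash
python3 -m handwheel '[{"xyz":[0,0,-2],"angular":[0,0,0]},{"xyz":[0,0,-3],"angular":[0,0,0]},{"xyz":[0,0,-3],"angular":[0,0,0]},{"xyz":[0,0,-3],"angular":[0,0,0]},{"xyz":[0,0,-2],"angular":[0,0,0]},{"xyz":[0,0,0],"angular":[0,0,0]},{"xyz":[0,0,0],"angular":[0,0,0]},{"xyz":[0,0,0],"angular":[0,0,0]}]'
```

```text
t: 8.2
tcp_pos: [552.9, -132.4, 145.5]
tcp_rot: [[0.87, 0.493, 0.0], [0.493, -0.87, -0.0], [0.0, 0.0, -1.0]]
ft_force: [0.7, -0.2, -0.4]
finger_gap: 0.268
grip_force: 29.5
```

```bash
python3 -m handwheel '[{"xyz":[0,0,-1],"angular":[0,0,0]},{"xyz":[0,0,-1],"angular":[0,0,0]},{"xyz":[0,0,-1],"angular":[0,0,0]},{"xyz":[0,0,-1],"angular":[0,0,0]},{"xyz":[0,0,0],"angular":[0,0,0]},{"xyz":[0,0,0],"angular":[0,0,0]},{"xyz":[0,0,0],"angular":[0,0,0]},{"xyz":[0,0,0],"angular":[0,0,0]}]'
```

```text
t: 9.2
tcp_pos: [552.8, -132.3, 141.4]
tcp_rot: [[0.87, 0.493, 0.0], [0.493, -0.87, -0.0], [0.0, 0.0, -1.0]]
ft_force: [-0.5, 0.6, -0.6]
finger_gap: 0.266
grip_force: 29.5
```

```bash
python3 -m handwheel '[{"xyz":[0,0,-0.5],"angular":[0,0,0]},{"xyz":[0,0,-0.5],"angular":[0,0,0]},{"xyz":[0,0,-0.5],"angular":[0,0,0]},{"xyz":[0,0,0],"angular":[0,0,0]},{"xyz":[0,0,0],"angular":[0,0,0]},{"xyz":[0,0,0],"angular":[0,0,0]},{"xyz":[0,0,0],"angular":[0,0,0]},{"xyz":[0,0,0],"angular":[0,0,0]}]'
python3 - <<'E'
from h import *
c=read_camera("scene");u,v,w,h,k=150,165,80,80,7
cv2.imwrite(f"pics/s2.png",cv2.resize(c["pixels"][v:v+h,u:u+w,::-1],(w*k,h*k),interpolation=cv2.INTER_CUBIC))
E
```

```text
t: 10.2
tcp_pos: [552.9, -132.3, 140.3]
tcp_rot: [[0.87, 0.493, 0.0], [0.493, -0.87, -0.0], [0.0, 0.0, -1.0]]
ft_force: [-3.1, 0.6, 5.3]
finger_gap: 0.266
grip_force: 30.0
```

View pics/s2.png

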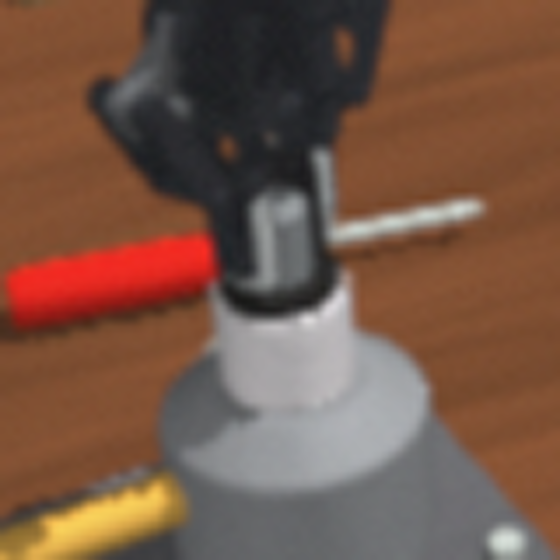

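Seated: contact force rose to 5 N at the predicted height, with the collar on the rim. Releasing.

```bash
python3 -m handwheel '[{"xyz":[0,0,0],"angular":[0,0,0]},{"xyz":[0,0,0],"angular":[0,0,0]},{"xyz":[0,0,0],"angular":[0,0,0]},{"xyz":[0,0,0],"angular":[0,0,0]},{"xyz":[0,0,10],"angular":[0,0,0]},{"xyz":[0,0,20],"angular":[0,0,0]},{"xyz":[0,0,25],"angular":[0,0,0]},{"xyz":[0,0,25],"angular":[0,0,0]}]' 50
python3 -m handwheel '[{"xyz":[-9,-25,0],"angular":[0,0,-1.5]},{"xyz":[-10,-30,0],"angular":[0,0,0]},{"xyz":[-10,-30,0],"angular":[0,0,0]},{"xyz":[-10,-30,0],"angular":[0,0,0]},{"xyz":[-10,-30,0],"angular":[0,0,0]},{"xyz":[-6,-20,0],"angular":[0,0,0]},{"xyz":[-4,-14,0],"angular":[0,0,0]},{"xyz":[0,0,0],"angular":[0,0,0]}]'
python3 - <<'E'
from h import *
c=read_camera("scene");u,v,w,h,k=90,165,140,105,5
cv2.imwrite(f"pics/s3.png",cv2.resize(c["pixels"][v:v+h,u:u+w,::-1],(w*k,h*k),interpolation=cv2.INTER_CUBIC))
E
```

```text
t: 11.25
tcp_pos: [553.2, -132.5, 222.6]
tcp_rot: [[0.87, 0.493, 0.002], [0.493, -0.87, -0.001], [0.001, 0.002, -1.0]]
ft_force: [0.3, -0.2, 0.7]
finger_gap: 0.584
grip_force: 0.0
t: 12.25
tcp_pos: [493.8, -311.8, 220.2]
tcp_rot: [[0.883, 0.469, 0.0], [0.469, -0.883, 0.0], [0.0, 0.0, -1.0]]
ft_force: [0.4, 0.1, 0.7]
finger_gap: 0.585
grip_force: 0.0
```

View pics/s3.png

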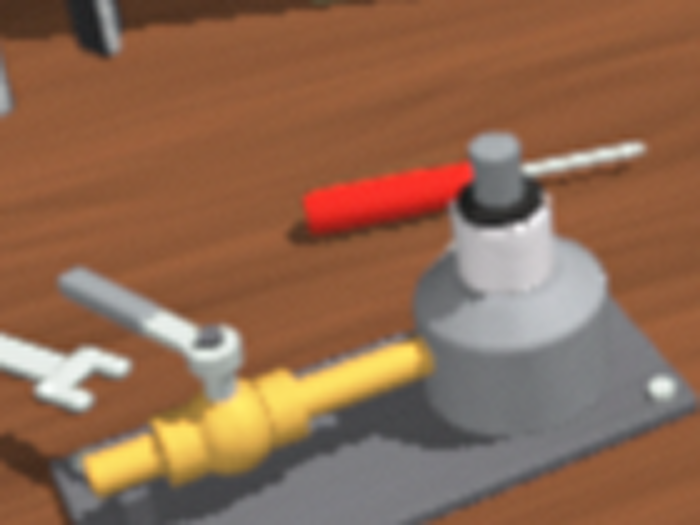

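The stopper stands upright and seated, with its grip top at (495,145), and the lever at (72,280)–(215,345) hasn't moved. Next I go down over the lever grip and close on it.

```bash
python3 -m handwheel '[{"xyz":[0,0,-25],"angular":[0,0,0]},{"xyz":[0,0,-30],"angular":[0,0,0]},{"xyz":[0,0,-30],"angular":[0,0,0]},{"xyz":[0,0,-25],"angular":[0,0,0]},{"xyz":[0,0,-18],"angular":[0,0,0]},{"xyz":[0,0,-10],"angular":[0,0,0]},{"xyz":[0,0,0],"angular":[0,0,0]},{"xyz":[0,0,0],"angular":[0,0,0]}]'
python3 -m handwheel '[{"xyz":[0,0,0],"angular":[0,0,0]},{"xyz":[0,0,0],"angular":[0,0,0]},{"xyz":[0,0,0],"angular":[0,0,0]},{"xyz":[0,0,0],"angular":[0,0,0]},{"xyz":[0,0,0],"angular":[0,0,0]},{"xyz":[0,0,0],"angular":[0,0,0]},{"xyz":[0,0,0],"angular":[0,0,0]},{"xyz":[0,0,0],"angular":[0,0,0]}]' 5 25
```

```text
t: 13.3
tcp_pos: [494.5, -311.8, 82.9]
tcp_rot: [[0.883, 0.47, 0.001], [0.47, -0.883, -0.001], [0.001, 0.002, -1.0]]
ft_force: [0.3, 0.2, -0.5]
finger_gap: 0.588
grip_force: 0.0
t: 14.3
tcp_pos: [494.1, -311.6, 82.5]
tcp_rot: [[0.883, 0.47, 0.001], [0.47, -0.883, -0.0], [0.0, 0.001, -1.0]]
ft_force: [-1.5, 0.0, 5.2]
finger_gap: 0.157
grip_force: 29.3
```

```bash
python3 -m handwheel '[{"xyz":[2.0,-3.5,0],"angular":[0,0,3.2]},{"xyz":[2.2,-3.4,0],"angular":[0,0,3.2]},{"xyz":[2.4,-3.3,0],"angular":[0,0,3.2]},{"xyz":[2.6,-3.1,0],"angular":[0,0,3.2]},{"xyz":[2.8,-3.0,0],"angular":[0,0,3.3]},{"xyz":[2.9,-2.8,0],"angular":[0,0,3.3]},{"xyz":[0,0,0],"angular":[0,0,0]},{"xyz":[0,0,0],"angular":[0,0,0]}]'
```

```text
t: 15.3
tcp_pos: [509.2, -331.2, 82.5]
tcp_rot: [[0.676, 0.736, 0.002], [0.736, -0.676, -0.002], [-0.0, 0.002, -1.0]]
ft_force: [-0.1, -2.3, 4.5]
finger_gap: 0.158
grip_force: 29.2
```

```bash
python3 -m handwheel '[{"xyz":[0,0,0],"angular":[0,0,0]},{"xyz":[0,0,0],"angular":[0,0,0]},{"xyz":[0,0,0],"angular":[0,0,0]},{"xyz":[0,0,0],"angular":[0,0,0]},{"xyz":[0,0,10],"angular":[0,0,0]},{"xyz":[0,0,25],"angular":[0,0,0]},{"xyz":[0,0,30],"angular":[0,0,0]},{"xyz":[0,0,35],"angular":[0,0,0]}]' 50
python3 -m handwheel '[{"xyz":[0,20,30],"angular":[0,0,0]},{"xyz":[0,30,20],"angular":[0,0,0]},{"xyz":[-10,50,10],"angular":[0,0,0]},{"xyz":[-10,50,0],"angular":[0,0,0]},{"xyz":[-10,50,0],"angular":[0,0,0]},{"xyz":[-10,50,0],"angular":[0,0,0]},{"xyz":[0,50,0],"angular":[0,0,0]},{"xyz":[0,50,0],"angular":[0,0,0]}]'
python3 -m handwheel '[{"xyz":[0,30,0],"angular":[0,0,0]},{"xyz":[0,0,0],"angular":[0,0,0]},{"xyz":[0,0,0],"angular":[0,0,0]},{"xyz":[0,0,0],"angular":[0,0,0]},{"xyz":[0,0,0],"angular":[0,0,0]},{"xyz":[0,0,0],"angular":[0,0,0]},{"xyz":[0,0,0],"angular":[0,0,0]},{"xyz":[0,0,0],"angular":[0,0,0]}]'
python3 - <<'E'
from h import *
c=read_camera("top");u,v,w,h,k=300,150,120,70,6
cv2.imwrite(f"pics/t4.png",cv2.resize(c["pixels"][v:v+h,u:u+w,::-1],(w*k,h*k),interpolation=cv2.INTER_CUBIC))
E
```

```text
t: 16.3
tcp_pos: [508.5, -330.3, 183.1]
tcp_rot: [[0.676, 0.737, -0.0], [0.737, -0.676, 0.0], [0.0, -0.0, -1.0]]
ft_force: [0.1, -0.8, -0.2]
finger_gap: 0.583
grip_force: 0.0
t: 17.3
tcp_pos: [468.5, 21.1, 243.0]
tcp_rot: [[0.677, 0.736, 0.002], [0.736, -0.677, -0.0], [0.001, 0.002, -1.0]]
ft_force: [0.6, 0.5, -0.8]
finger_gap: 0.583
grip_force: 0.0
t: 18.3
tcp_pos: [468.7, 49.5, 241.8]
tcp_rot: [[0.676, 0.737, -0.0], [0.737, -0.676, -0.0], [-0.0, -0.0, -1.0]]
ft_force: [-0.6, -0.4, -0.1]
finger_gap: 0.587
grip_force: 0.0
```

View pics/t4.png

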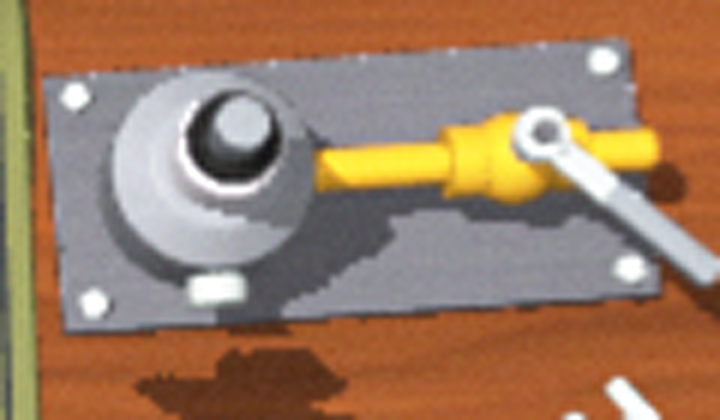

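The lever's tip is at about (708,274) and its hub at (545,133), so it stands about 45° open. The stopper is seated at (235,130) and the arm is clear.

```bash
python3 -c "
from station import *
print(close_job())"
```

```text
the job is handed in; nothing more can be done
None
```

The job is handed in: the middle stopper is seated upright in the filler neck and released, and the valve lever was then turned to about 45° open; the judge returned no verdict, so this rests on the pose readings and last picture.

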